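# Switch off the empty hot wells

### The arm

A 7-joint arm with a two-finger parallel gripper is mounted at the origin on the work surface. World frame = base frame: x ahead of the robot, y to its left, z up, the work surface at z = 0. Lengths are in m, angles in degrees, forces in N, time in s.
With the tool pointing down it reaches from about 0.4 to 0.875 m from the base axis. Payload 6.5 kg.
Tool frame: the origin (TCP) lies at the very end of the fingers, on their centre line; the grasp point (between the pads) lies hold_point_z behind it (hold_point_z is the distance from the TCP to the grasp point, in m); z points along the fingers, y is the line along which they close (so a half turn about z gives the same grasp; the last joint's range is limited). The gripper opens to 88 mm and grips with 3 to 60 N. Pads are 18 mm wide; open, the fingers measure 123 mm over their backs; the gripper's body (75 mm by 187 mm) begins 45 mm behind the grasp point.
Start: joints at [68.743, 30.733, -0.252, 88.115, 0.149, 61.152, -4.079], TCP at [0.195, -0.62, 0.239] pointing down, gripper open.
Joint ranges: [-154.64, 154.64], [-21.42, 123.67], [-72.66, 72.17], [13.99, 137.28], [-74.86, 254.86], [10.95, 109.41], [-158.01, 158.01]. Speed limits (degrees/s): [136.94, 136.94, 180, 180, 180, 180, 180].

### API

Orientations are given as [roll, pitch, yaw] about the fixed x, y, z axes, in that order (R = Rz(yaw) Ry(pitch) Rx(roll)).
In Python, from station import * gives the robot as it stands. The module is installed in compiled form; this text tells all that it offers.
- The arm moves only by the tool move_arm, never from a script. Its argument "targets" is text: rows parted by semicolons, each of 5 numbers parted by spaces: the closure, from 0 (fully open) to 1 (shut), then the shift along the tool's x, y, z in mm, then the turn about the tool's z in degrees. In form: hand dx dy dz spin; .... A call has 1 to 20 rows; each row is the pose to reach, as a shift and turn from the pose commanded when the call began, along the tool's axes at that moment; what a row does not reach only later rows make up. A row lasts 1/12 s, in which the tool goes at most 41.7 mm and 7.16 degrees, less where a joint would pass 70% of its speed; a pose out of reach is approached as far as the arm can. A call with a gripper value outside its range is refused whole. The fingers move at their own pace and stop on an object; "force" is the grip in N (left out, the last holds). Time passes only in rows, so rows that repeat a pose let the fingers close. It gives the time, the measured TCP pose, the force, the opening and the grip force at its end, in the units of the state.
- get_obs(): the state, without advancing time (a new reading comes with each control period).
- read_camera(name): name is "scene" or "top" or "wrist"; returns the picture (480x640x3 uint8, blue, green, red); there is no depth.
- get_calibration(name): a dict with "K" (3x3 intrinsics, pixels), "position" and "rotation" of the camera in the world; the wrist camera has in their place "tool_from_camera" (4x4, takes a point from camera to tool coordinates, whose origin is the TCP and whose axes are the flange's). Camera axes: x right, y up, looking along -z (the intrinsics and any distortion apply to the point x, -y, -z); pixel columns grow to the right and rows downward; lengths in m; the calibration is good to about 2 mm. The wrist camera is an equidistant fisheye: a pixel r from the principal point sees the ray r / f radians off the axis. A picture is of the moment at which its call begins: read the wrist's pose just before it. get_calibration takes no time and is no camera call.
- sign_off(): hands the job in; it is judged then, once.
The state is a dict: "clock": time; "qpos": joint angles; "joint_vel": joint speeds; "tau": joint torques, N m; "position": TCP position; "eef_rot": TCP orientation; "contact_force": force on the tool from outside, world axes, zero at the start; "torque": the same for the moment, N m; "finger_gap": opening from 0.0 (shut) to 1.0 (fully open); "grasp_force": force on a finger pad.
Only numpy, scipy, OpenCV 4.12 (cv2) and the standard library are available. Lean on these libraries where they do the work, as an engineer would, in place of code of your own. Each camera call takes 0.05 s, during which the arm holds its last target. There are 200 camera calls.

### The job

Two of the four pans in the hot-holding unit have run empty. With the fingertips, gently press the rocker switch in front of each empty pan so that its well is off (near half, with the ring, down), and leave the two wells with food switched on. Grasp and move nothing: pans, thermostat, tongs, bottle and pepper mill stay as they are.

Things in the scene. Friction and masses are not known exactly. Their poses are not given: they have to be found in the camera images.
- unit: Stainless countertop hot-holding unit, fixed to the counter, 320 mm deep (x) x 580 mm wide (y). Origin: centre of its underside, at counter height; z up, x away from the robot, y to the robot's left, turned up to 12 degrees either way from the robot's axes. Its flat deck, 150 mm above the counter, has a row of four wells.
- fascia (a point): Centre of the control fascia along the unit's front (at unit x = -110, y = 0, z = 143 mm). It slopes down towards the robot at 8 degrees, from 150 mm high at unit x = -60 mm to 136 mm at -160 mm. On its middle line are four identical black rocker switches, one straight in front of each well (unit y = 204, 88, -28, -144 mm), and at its right end a thermostat knob.
- well1 (a point): Centre of well 1 (1 is the leftmost as the robot sees it, y = 204 mm; 4 the rightmost, y = -144 mm), at the height of the deck; wells are 116 mm apart, and switch1 stands 162 mm in front of this point.
- well2 (a point): Centre of well 2 (1 is the leftmost as the robot sees it, y = 204 mm; 4 the rightmost, y = -144 mm), at the height of the deck; wells are 116 mm apart, and switch2 stands 162 mm in front of this point.
- well3 (a point): Centre of well 3 (1 is the leftmost as the robot sees it, y = 204 mm; 4 the rightmost, y = -144 mm), at the height of the deck; wells are 116 mm apart, and switch3 stands 162 mm in front of this point.
- well4 (a point): Centre of well 4 (1 is the leftmost as the robot sees it, y = 204 mm; 4 the rightmost, y = -144 mm), at the height of the deck; wells are 116 mm apart, and switch4 stands 162 mm in front of this point.
- switch1 (a joint): Angle (rad) of the rocker switch of well 1: +0.2 = on (far half, marked with a white dash, down), -0.2 = off (near half, marked with a white ring, down). Rocker 42 mm long (up and down the fascia) x 22 mm wide, pivoting about its middle. Its spring snaps it to either stop: about 2.5 N on the raised end, falling towards the centre; past 0 it goes over by itself. Starts on.
- switch1_off (a point): Point on the top face of the near (ring-marked, off) half of switch 1, 16 mm from the rocker's middle, 5 mm from its near end; moves with the rocker. While on it stands about 10 mm above the fascia; it sinks about 6 mm as the rocker goes over, to 4 mm above the fascia when off. The frame round the rocker is 50 x 30 x 2 mm.
- switch2 (a joint): Angle (rad) of the rocker switch of well 2: +0.2 = on (far half, marked with a white dash, down), -0.2 = off (near half, marked with a white ring, down). Rocker 42 mm long (up and down the fascia) x 22 mm wide, pivoting about its middle. Its spring snaps it to either stop: about 2.5 N on the raised end, falling towards the centre; past 0 it goes over by itself. Starts on.
- switch2_off (a point): Point on the top face of the near (ring-marked, off) half of switch 2, 16 mm from the rocker's middle, 5 mm from its near end; moves with the rocker. While on it stands about 10 mm above the fascia; it sinks about 6 mm as the rocker goes over, to 4 mm above the fascia when off. The frame round the rocker is 50 x 30 x 2 mm.
- switch3 (a joint): Angle (rad) of the rocker switch of well 3: +0.2 = on (far half, marked with a white dash, down), -0.2 = off (near half, marked with a white ring, down). Rocker 42 mm long (up and down the fascia) x 22 mm wide, pivoting about its middle. Its spring snaps it to either stop: about 2.5 N on the raised end, falling towards the centre; past 0 it goes over by itself. Starts on.
- switch3_off (a point): Point on the top face of the near (ring-marked, off) half of switch 3, 16 mm from the rocker's middle, 5 mm from its near end; moves with the rocker. While on it stands about 10 mm above the fascia; it sinks about 6 mm as the rocker goes over, to 4 mm above the fascia when off. The frame round the rocker is 50 x 30 x 2 mm.
- switch4 (a joint): Angle (rad) of the rocker switch of well 4: +0.2 = on (far half, marked with a white dash, down), -0.2 = off (near half, marked with a white ring, down). Rocker 42 mm long (up and down the fascia) x 22 mm wide, pivoting about its middle. Its spring snaps it to either stop: about 2.5 N on the raised end, falling towards the centre; past 0 it goes over by itself. Starts on.
- switch4_off (a point): Point on the top face of the near (ring-marked, off) half of switch 4, 16 mm from the rocker's middle, 5 mm from its near end; moves with the rocker. While on it stands about 10 mm above the fascia; it sinks about 6 mm as the rocker goes over, to 4 mm above the fascia when off. The frame round the rocker is 50 x 30 x 2 mm.
- pan_sausages: Loose steel 1/9 gastronorm pan, 176 x 108 mm over its rim, 65 mm deep, 0.75 kg with its food: brown sausages (120 mm long, 24 mm thick) piled to just above the rim. Hangs by its rim in one of the wells, rim top 153 mm above the counter. Origin: centre of its underside (62 mm below the deck), straight below the well's centre.
- pan_patties: The same pan with round brown burger patties (76 mm across), in one of the wells. Origin: centre of its underside.
- pan_empty_a: The same pan, empty (bare steel inside, 0.35 kg), in one of the wells. Origin: centre of its underside.
- pan_empty_b: The second empty pan, just like the first, in one of the wells. Origin: centre of its underside.
- thermostat_mark (a point): Outer end of the white pointer line on top of the thermostat knob, 16 mm from its axis (knob 40 mm across, 18 mm high, axis at unit x = -110 mm, y = -245 mm). The knob turns easily.
- tongs: Loose serving tongs, 230 mm long, open to about 70 mm at the black tips, up to 24 mm high, lying on the counter in front of the unit. Origin: on the counter, midway along.
- sauce_bottle: Loose brown sauce bottle, 60 mm across, 190 mm tall, standing to the left of the unit. Origin: centre of its underside.
- pepper_mill: Loose dark wooden pepper mill, 52 mm across, 135 mm tall, standing to the right of the unit. Origin: centre of its underside.
Mind the look-alikes: they are no part of the job. What is shaped like the pan_patties but orange is not meant.

How it is judged:
By the outcome, as a careful person would: the job done as asked, in the order asked, and still so for the second after the job is handed in, with the robot touching nothing.
It also fails if it takes over 35 s, if anything falls off the work surface, if the arm or the gripper's body presses on something with over 40 N, if the wrist force passes 120 N, or if a joint passes its speed limit or range.

## Working session

There is one attempt and no reset: what is moved stays moved. The work goes in short steps, Python scripts to look and compute and a tool call to move; the robot and the scene stay as the last step left them, time stands still between calls to the robot, and variables do not carry over. Pictures are saved under pics/ and viewed, at most 10 in all, crops included, and the job is handed in when it is done.

Besides the shell and the picture viewer there is one more tool, called after "Request:" as a command line: name --argument value ..., lists and objects as JSON in quotes. move_arm: Moves the arm, as the interface text tells. Its arguments: {"type":"object","properties":{"targets":{"type":"string"},"force":{"type":"number"}},"required":["targets"]}

```bash
mkdir -p pics; python3 - <<'E'
from station import *
import cv2
o=get_obs();print(o)
for n in("scene","top"):
    cv2.imwrite(f"pics/{n}0.png",read_camera(n));print(n,get_calibration(n))
E
```

```text
{'clock': 0.0, 'qpos': array([68.74080871, 30.77678249, -0.25482262, 88.17017083,  0.14936286,
       61.15288522, -4.08016954]), 'joint_vel': array([-0.01500036, -0.04217373,  0.01069297,  0.00292551,  0.10160847,
        0.07212717,  0.11075624]), 'tau': array([-5.70841112e-04, -5.70987010e+01,  9.90356617e-01, -2.51595747e+01,
       -5.63166942e-02,  1.79734355e-02,  1.48037029e-04]), 'position': array([ 0.19489411, -0.61944531,  0.23785068]), 'eef_rot': array([-1.79900767e+02,  7.39136125e-03,  1.74702545e+01]), 'contact_force': array([ 0.23098286, -0.03035492, -0.03685563]), 'torque': array([-0.01404673,  0.00179095, -0.01911613]), 'grasp_force': 0.0, 'finger_gap': 1.0014230370751542}
scene {'K': array([[515.935232  ,   0.        , 315.90892092],
       [  0.        , 515.935232  , 250.2063893 ],
       [  0.        ,   0.        ,   1.        ]]), 'position': array([ 1.17388572, -0.37294141,  0.94817713]), 'rotation': array([43.89579242,  0.41198703, 60.30713593])}
top {'K': array([[557.14741702,   0.        , 323.70586335],
       [  0.        , 557.14741702, 239.21134209],
       [  0.        ,   0.        ,   1.        ]]), 'position': array([0.38193423, 0.00421651, 1.284829  ]), 'rotation': array([  5.13178216,   1.58482948, -89.82870623])}
```

View pics/top0.png

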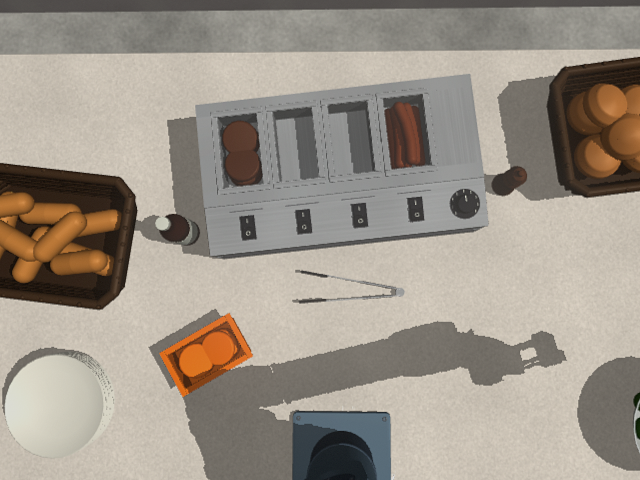

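View pics/scene0.png

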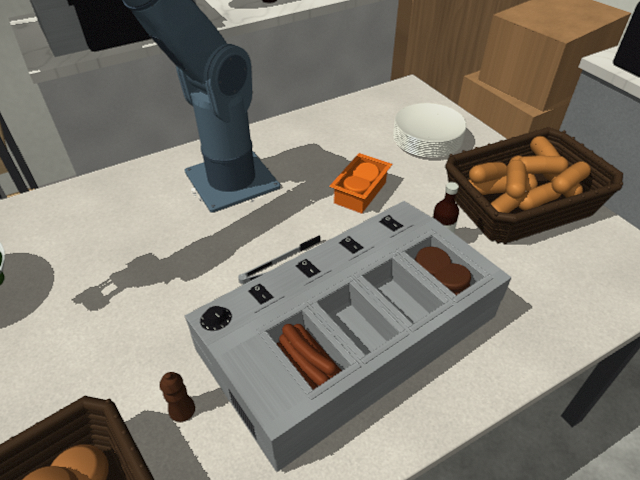

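The top view shows patties in well 1 at (240,150), empty wells 2 (297,143) and 3 (350,137), and sausages in well 4 (407,132). The switches are at (248,227), (304,221), (360,215) and (416,209). The orange pan at (207,352) is a look-alike. I'll confirm this in an enlarged crop.

```bash
python3 - <<'E'
import cv2
im=cv2.imread("pics/top0.png")[70:262,192:492]
cv2.imwrite("pics/crop0.png",cv2.resize(im,None,fx=2.6667,fy=2.6667,interpolation=cv2.INTER_CUBIC))
E
```

```text
(no output)
```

View pics/crop0.png

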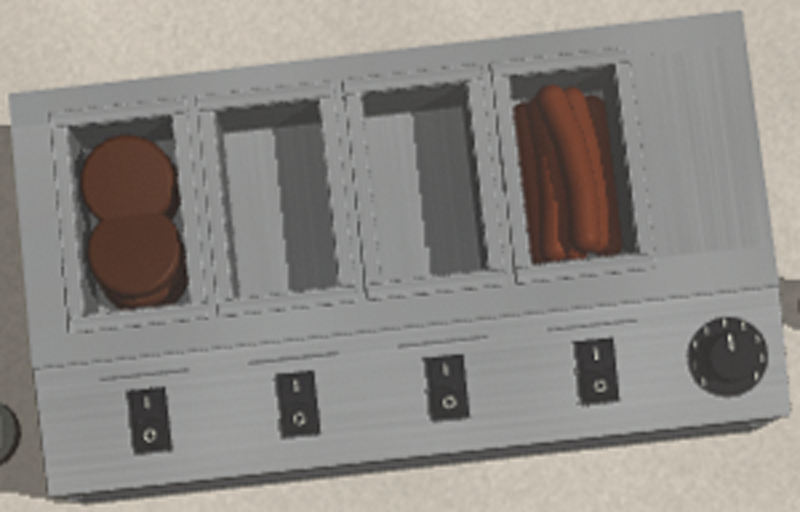

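Confirmed: wells 2 and 3 are bare steel, and wells 1 and 4 hold the brown food. Next I fit the unit pose.

```bash
cat >h.py <<'E'
from station import *
import numpy as np
from scipy.spatial.transform import Rotation as R
from scipy.optimize import least_squares
def proj(n,P):
    c=get_calibration(n);p=(P-c["position"])@R.from_euler('xyz',c["rotation"],degrees=True).as_matrix()
    p=p*[1,-1,-1];q=p@c["K"].T;return q[:,:2]/q[:,2:]
def world(t,P): return np.array(P)@R.from_euler('z',t[2]).as_matrix().T+[t[0],t[1],0]
E
python3 - <<'E'
from h import *
U=np.array([(160,290,150),(160,-290,150),(-160,290,136),(-160,-290,136)]+[(-110,y,147) for y in(204,88,-28,-144)])/1000
c=np.array([(10,94),(742,12),(48,495),(788,414),(149.5,420.5),(298,404.5),(446.5,388),(597,371.5)])
top=(c+.5)/2.66667-.5+[192,70]
sc=np.array([(391,223),(350,244),(308,267),(261,293)])
for mode in("top","both"):
    f=lambda t:np.r_[(proj("top",world(t,U))-top).ravel(),((proj("scene",world(t,U[4:]))-sc)*.7).ravel()*(mode=="both")]
    s=least_squares(f,[.65,0,.1]);t=s.x
    print(mode,t[:2],np.degrees(t[2]));print(s.fun.round(1))
np.save("t.npy",t)
E=0 if 0 else None
for y in(88,-28):
    print(y,world(t,[[-.1258,y/1000,.1508]]))
E
```

```text
top [0.64040567 0.00269256] 6.201150069512889
[-0.7 -0.3  0.  -0.6 -0.3  0.6  1.3  1.  -0.4 -0.2 -0.2 -0.3  0.2 -0.2
 -0.  -0.1 -0.  -0.   0.  -0.  -0.   0.  -0.  -0. ]
both [0.64070521 0.00296989] 6.19393117569106
[-0.8 -0.5 -0.1 -0.7 -0.4  0.5  1.1  0.9 -0.5 -0.4 -0.3 -0.4  0.  -0.3
 -0.1 -0.2 -0.5 -0.6  0.2 -0.2 -0.8  0.1 -1.1 -0.3]
88 [[0.5061449  0.07688311 0.1508    ]]
-28 [[ 0.51866061 -0.03843972  0.1508    ]]
```

```bash
cat >>h.py <<'E'
def to(sw,z,d=.018,at=None):
    "shift (mm, tool axes) and spin to stand d below switch middle at height z"
    t=np.load("t.npy");o=get_obs();T=R.from_euler('xyz',o["eef_rot"],degrees=True)
    y={1:.204,2:.088,3:-.028,4:-.144}[sw]
    P=world(t,[[-.110-d*np.cos(np.radians(8)),y,z]])[0]
    return T.inv().apply(P-o["position"])*1000, (o["eef_rot"][2]-np.degrees(t[2])),P
E
python3 -c "
from h import *
print(to(3,.2))"
```

```text
(array([ 481.28946907, -457.40814678,   38.57129188]), np.float64(11.275785894192403), array([ 0.51664761, -0.03865819,  0.2       ]))
```

Request:
move_arm --targets "1 30 -28 0 1; 1 60 -57 0 2; 1 90 -86 0 3; 1 120 -114 0 4; 1 150 -143 0 5; 1 180 -171 0 6; 1 210 -200 0 7; 1 240 -228 0 8; 1 270 -257 0 9; 1 300 -285 0 10; 1 330 -314 0 11; 1 360 -342 0 11.3; 1 390 -371 0 11.3; 1 420 -399 0 11.3; 1 450 -428 0 11.3; 1 481 -457 0 11.3; 1 481 -457 20 11.3; 1 481 -457 38 11.3; 1 481 -457 38 11.3; 1 481 -457 38 11.3"

```text
clock: 1.77
position: [0.5158, -0.0399, 0.2]
eef_rot: [-180.0, 0.2, 6.2]
contact_force: [0.0, 0.0, 0.6]
finger_gap: 0.005
grasp_force: 0.0
```

```bash
python3 -c "
from h import *
import cv2
o=get_obs();print(o['clock'],o['position'],o['eef_rot'],o['contact_force'],o['finger_gap'],to(3,.155))
im=read_camera('wrist');cv2.imwrite('pics/w1.png',im)
c=get_calibration('wrist');print(c)"
```

```text
1.7667 [ 0.51577992 -0.03992234  0.20000433] [-1.79982496e+02  1.56147662e-01  6.15502220e+00] [0.03203328 0.011847   0.64837248] 0.005020978477598622 (array([ 1.12087825, -1.15008258, 45.00179579]), np.float64(-0.038908977045513105), array([ 0.51664761, -0.03865819,  0.155     ]))
{'K': array([[371.64829954,   0.        , 318.53445323],
       [  0.        , 371.64829954, 239.98654299],
       [  0.        ,   0.        ,   1.        ]]), 'tool_from_camera': array([[-1.22488872e-03,  9.51706915e-01,  3.07005614e-01,
         7.96945731e-02],
       [ 9.99998887e-01,  1.42743630e-03, -4.35215624e-04,
        -5.04155926e-04],
       [-8.52428676e-04,  3.07004739e-01, -9.51707604e-01,
        -1.46249078e-01],
       [ 0.00000000e+00,  0.00000000e+00,  0.00000000e+00,
         1.00000000e+00]])}
```

View pics/w1.png

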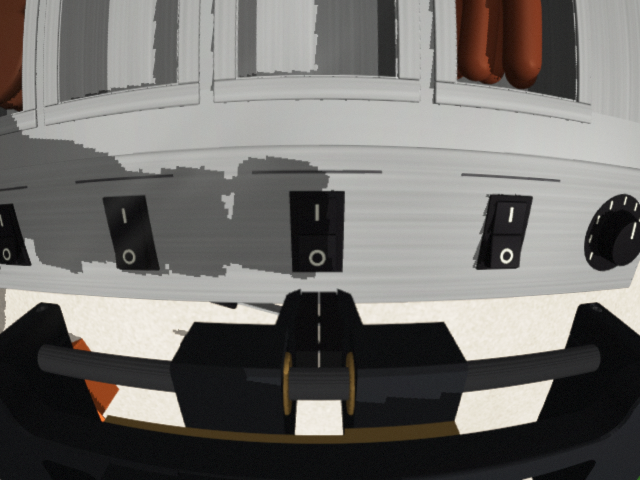

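The wrist view shows switch 3 directly ahead of the fingertips: frame columns 290-344, rows 191-271, dash (317,213), ring (317,257). I'll compare that with the fit.

```bash
python3 -c "
from h import *
o=get_obs();c=get_calibration('wrist');K=c['K'];M=c['tool_from_camera'];T=R.from_euler('xyz',o['eef_rot'],degrees=True).as_matrix()
t=np.load('t.npy')
for px,z in(((317,231),.147),((317,257),.150),((317,213),.147),((506,231),.147),((131,232),.147)):
    d=np.array(px)-K[:2,2];r=np.hypot(*d);th=r/K[0,0]
    v=np.array([d[0]/r*np.sin(th),-d[1]/r*np.sin(th),-np.cos(th)])
    v=T@M[:3,:3]@v;p=T@M[:3,3]+o['position'];P=p+v*(z-p[2])/v[2]
    print(px,P,(P-[t[0],t[1],0])@R.from_euler('z',t[2]).as_matrix())
"
```

```text
(317, 231) [ 0.53670758 -0.03673304  0.147     ] [-0.10767424 -0.02825044  0.147     ]
(317, 257) [ 0.52232684 -0.03824883  0.15      ] [-0.12213458 -0.02820579  0.15      ]
(317, 213) [ 0.54705683 -0.03564711  0.147     ] [-0.09726825 -0.02828747  0.147     ]
(506, 231) [ 0.5494171  -0.15212048  0.147     ] [-0.10748854 -0.14433557  0.147     ]
(131, 232) [0.52452718 0.07701244 0.147     ] [-0.10751108  0.08614524  0.147     ]
```

Request:
move_arm --targets "1 2 -1 20 0; 1 2 -1 40 0; 1 2 -1 46 0; 1 2 -1 48 0; 1 2 -1 50 0; 1 2 -1 51 0; 1 2 -1 52 0; 1 2 -1 52 0"

```text
clock: 2.48
position: [0.5191, -0.0387, 0.1494]
eef_rot: [180.0, -0.1, 6.2]
contact_force: [-0.5, -0.6, 0.2]
finger_gap: 0.006
grasp_force: 0.4
```

```bash
python3 -c "
from h import *
import cv2
o=get_obs();print(o['position'],o['contact_force'])
im=read_camera('wrist');cv2.imwrite('pics/w2.png',im)"
```

```text
[ 0.51912786 -0.03871739  0.14936311] [-0.45835811 -0.56866148  0.2141516 ]
```

View pics/w2.png

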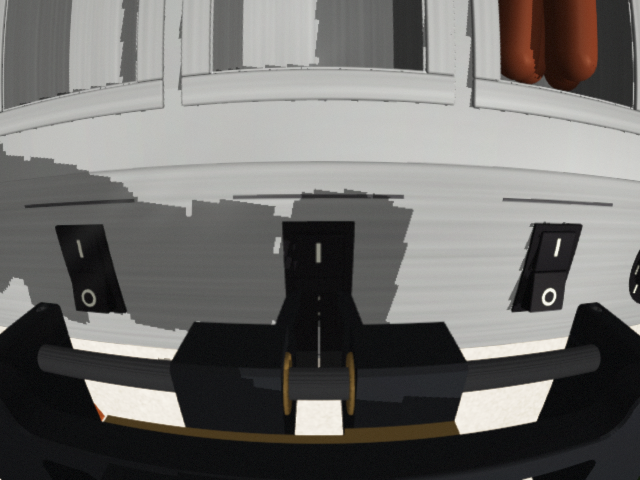

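The dash of switch 3 is at (318,252) and the tips cover the ring. The force is about zero, so it may or may not have tipped. I'll go down 3 mm more, slowly.

Request:
move_arm --targets "1 0 0 1 0; 1 0 0 1.5 0; 1 0 0 2 0; 1 0 0 2.5 0; 1 0 0 3 0; 1 0 0 3 0"

```text
clock: 3.03
position: [0.5189, -0.0385, 0.1466]
eef_rot: [180.0, -0.0, 6.2]
contact_force: [-4.4, -0.7, 10.9]
finger_gap: 0.001
grasp_force: 5.7
```

Pressing at 11 N with a sloped reaction suggests it is at the stop. I'll lift and look.

Request:
move_arm --targets "1 0 0 -20 0; 1 0 0 -50 0; 1 0 -40 -53 0; 1 0 -80 -53 0; 1 0 -116 -53 0; 1 0 -116 -53 0; 1 0 -116 -53 0; 1 0 -116 -53 0"

```text
clock: 3.7
position: [0.5063, 0.0762, 0.1985]
eef_rot: [180.0, 0.0, 6.2]
contact_force: [0.2, 0.2, -0.4]
finger_gap: 0.006
grasp_force: 0.0
```

```bash
python3 -c "
from h import *
import cv2
print(get_obs()['position'],get_obs()['contact_force'],to(2,.155,.016))
im=read_camera('wrist');cv2.imwrite('pics/w3.png',im)"
```

```text
[0.50627091 0.07620119 0.19850089] [ 0.23958805  0.19532495 -0.42031753] (array([-0.0911864 , -0.714057  , 43.50053887]), np.float64(-0.029595053501280333), array([0.50610087, 0.07687834, 0.155     ]))
```

View pics/w3.png

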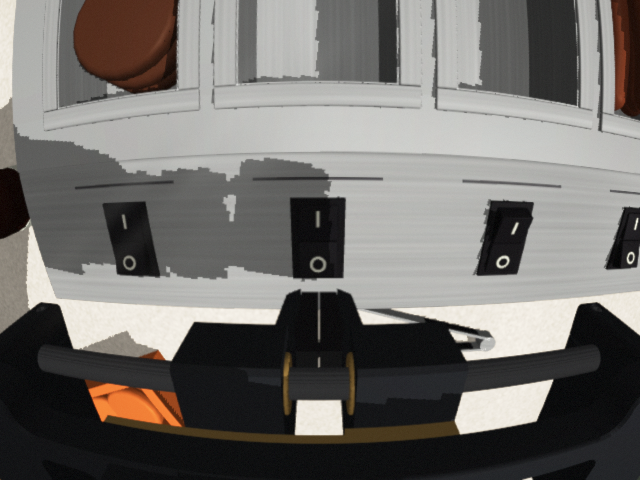

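Switch 3 (505,238) now has its dash end raised, so it is off. Switch 2 (318,238) is in front of the tips and gets the same press.

Request:
move_arm --targets "1 0 -1 20 0; 1 0 -1 40 0; 1 0 -1 46 0; 1 0 -1 48 0; 1 0 -1 49 0; 1 0 -1 50 0; 1 0 -1 50.5 0; 1 0 -1 51 0; 1 0 -1 51.5 0; 1 0 -1 52 0; 1 0 -1 52.5 0; 1 0 -1 52.5 0"

```text
clock: 4.75
position: [0.5063, 0.0778, 0.1468]
eef_rot: [180.0, -0.0, 6.2]
contact_force: [-3.1, -0.2, 6.8]
finger_gap: 0.006
grasp_force: 3.6
```

Request:
move_arm --targets "1 0 0 -20 0; 1 0 0 -55 0; 1 0 38 -55 0; 1 0 76 -55 0; 1 0 116 -75 0; 1 0 116 -75 0; 1 0 116 -75 0; 1 0 116 -75 0"

```text
clock: 5.42
position: [0.5185, -0.0368, 0.2211]
eef_rot: [-180.0, -0.0, 6.2]
contact_force: [0.2, 1.4, 0.2]
finger_gap: 0.004
grasp_force: 0.0
```

```bash
python3 -c "
from h import *
import cv2
print(get_obs()['position'],get_obs()['contact_force'])
im=read_camera('wrist');cv2.imwrite('pics/w4.png',im)"
```

```text
[ 0.51853768 -0.03681272  0.22113323] [0.15927593 1.38668542 0.20679434]
```

View pics/w4.png

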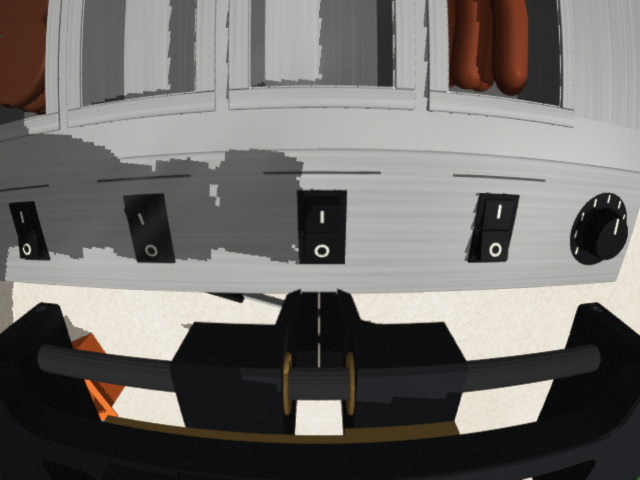

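```bash
python3 -c "
import cv2,numpy as np
im=cv2.imread('pics/w4.png')
im=(255*(im/255.)**.5).astype('uint8')
f=lambda a,b:cv2.resize(im[180:275,a:b],None,fx=4,fy=4,interpolation=cv2.INTER_CUBIC)
cv2.imwrite('pics/c4.png',np.vstack([np.hstack([f(0,70),f(110,190)]),np.hstack([f(285,360),f(460,535)])]+[]) if 0 else np.hstack([cv2.resize(x,(200,380)) for x in(f(0,70),f(110,190),f(285,360),f(460,535))]))"
```

```text
(no output)
```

View pics/c4.png

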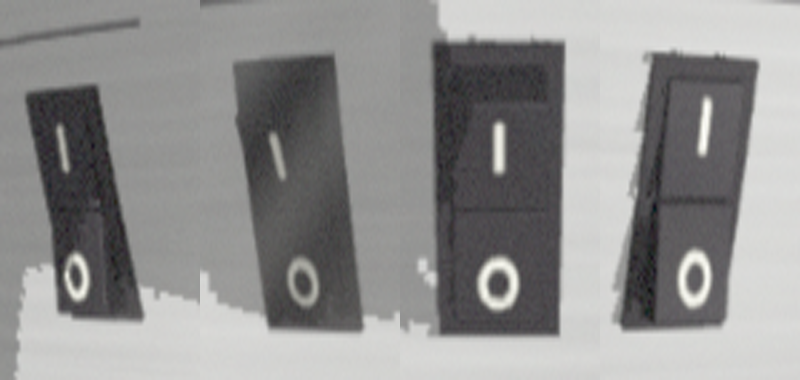

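Switches 1 and 4 still have the ring end raised (on). Switches 2 and 3 have the dash end raised and the ring end low (off). The arm is clear, so I'm handing in.

```bash
python3 -c "
from station import *
print(sign_off())"
```

```text
the job is handed in; nothing more can be done
None
```

The switches for the two empty pans (wells 2 and 3) are pressed off, those for the food pans (wells 1 and 4) are still on, I grasped and moved nothing else, and the job is handed in.

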